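# Grease the dough roller's gear case with a push-type grease gun

## Task

Take the red push-type grease gun out of its stand and press its coupler squarely, in line with the leaning nipple on the dough roller's blue gear case, until it snaps over the nipple's round head. Keep pushing along the nipple so that the gun's sprung nozzle is driven at least two thirds of the way into the barrel, and finish while still gripping the gun and holding it pressed against its spring, in line with the nipple. Do not disturb the food and the other things standing around.

Things in the scene. Friction and masses are not known exactly. Their poses are not given: they have to be found in the camera images.
- grease_gun: Push grease gun, 0.28 kg, upright in the stand, nozzle down, round. Origin on its axis under its black flange; z along the axis from nozzle to grip. Flange 52 mm dia, z 0..6 mm. Red grip 28 mm dia, z 6..56: grip it with fingertips just above the flange, which takes the push. Cap 31 mm dia to z 67. Alu barrel below: 30 mm dia to z -40. Steel nozzle tube ends in a dark coupler, its mouth at z -100.
- nozzle (a joint): How far the sprung nozzle is pushed into the gun's barrel, m: 0 fully out (as at the start), 0.012 fully in. The spring takes 9 N to begin to move and 15 N fully in.
- coupler_socket (a point): Point in the coupler, on the gun's axis, where the nipple head's centre lies when home; z as the gun's; 85.5 mm below the gun's origin while the nozzle is out. Mouth 14.5 mm below it: 31 mm outer, 25 inner dia, narrowing to 19. Sprung jaws inside meet the head when this point is 15 mm short of it, take 5 to 10 N to open, snap behind it from 8 mm short and draw the coupler home.
- nipple_head (a point): Centre of the steel nipple's round head (15 mm dia), tip of the brass fitting on the blue gear case. z points out along the nipple, which leans 0.25 to 0.6 rad from vertical to the roller's -x side (the swivel is stiff and does not give when pressed). Neck below: 8 mm dia; brass hexagon (21 mm) begins 22 mm below this point, swivel pivot 40 mm below.
- dough_roller: Bench dough roller, fixed: base 130 x 210 mm, steel rollers, top of its cheeks 117 mm high, blue gear case (110 x 46 mm, 94 mm high) at its +y end carrying the nipple's swivel at x 0, y +74, z 108 mm. Origin at the centre of its underside; its -x side faces the robot at yaw 0.
- gun_stand: Stand for the gun, fixed: 90 x 90 mm dark base and an upright grey tube, 46 mm outer and 36 mm inner diameter, whose rim at 115 mm height carries the gun's flange. Origin at the centre of its underside. The gun must be lifted by more than 100 mm to come clear.
- tin: Food tin, 57 mm diameter, 72 mm high; bystander; origin at its underside.
- spice_jar: Spice jar with dark cap, 45 mm diameter, 105 mm high; bystander; origin at its underside.
- timer: White kitchen timer with red top, 68 mm diameter, 57 mm high; bystander; origin at its underside.
- tub: Spread tub with green lid, 96 x 137 x 53 mm; bystander; origin at its underside.
- egg_box: Egg box, 106 x 155 x 72 mm; bystander; origin at its underside.
Things that resemble listed ones, but are neither listed nor needed, are in the scene too. What is shaped like the grease_gun but green is not meant.

How it is judged:
On the way:
1. the gun is lifted clear of its stand in the gripper (height (world z) of grease_gun above 0.2 m and contact force between the fingers and grease_gun above 2 N), for 0.1 s.
At the end, for the whole second after the job is handed in: Coupler snapped home (socket point within 3.5 mm of the head's centre), gun within 0.14 rad of the nipple's axis, nozzle pushed in more than 7.5 mm, gun pressing on the nipple with over 5 N, gripped by the fingers (over 2 N), below 0.02 m/s (distance between coupler_socket and nipple_head below 0.0035 m and angle between the z axis of grease_gun and the z axis of nipple_head, either way round below 0.14 rad and value of joint nozzle above 0.0075 m and contact force between grease_gun and dough_roller above 5 N and contact force between the fingers and grease_gun above 2 N and linear speed of grease_gun below 0.02 m/s); the arm keeps its last pose, push and grip.
It fails at once if the tin is moved by more than 30 mm (distance of tin from where it was at the start of the episode above 0.03 m).
It fails at once if the spice jar is moved by more than 30 mm (distance of spice_jar from where it was at the start of the episode above 0.03 m).
It fails at once if the timer is moved by more than 30 mm (distance of timer from where it was at the start of the episode above 0.03 m).
It fails at once if the tub is moved by more than 30 mm (distance of tub from where it was at the start of the episode above 0.03 m).
It fails at once if the egg box is moved by more than 30 mm (distance of egg_box from where it was at the start of the episode above 0.03 m).
It also fails if it takes over 45 s, if anything falls off the work surface, if the arm or the gripper's body presses on something with over 40 N, if the wrist force passes 120 N, or if a joint passes its speed limit or range.

## Robot

A 7-joint arm with a two-finger parallel gripper is mounted at the origin on the work surface; the furniture and walls round the work are solid. World frame = base frame: x ahead of the robot, y to its left, z up, the work surface at z = 0. Lengths are in m, angles in rad, forces in N, time in s.
With the tool pointing down it reaches from about 0.425 to 1.025 m from the base axis. Payload 9.4 kg.
Tool frame: the origin (TCP) lies midway between the tips of the shut fingers; the grasp point (between the pads) lies env.grasp_offset behind it (env.grasp_offset is the distance from the TCP to the grasp point, in m); z points along the fingers, y is the line along which they close (so a half turn about z gives the same grasp; the last joint's range is limited). The gripper opens to 85 mm and grips with 20 to 120 N. Pads are 22 mm wide; open, the fingers measure 114 mm over their backs; the gripper's body (76 mm by 85 mm) begins 54 mm behind the grasp point. The pads swing forward as they close: fully open they stand 13 mm farther back than shut.
Start: joints at [-1.186, 0.599, -0.003, 1.599, 0.002, 0.943, -0.08], TCP at [0.323, 0.649, 0.231] pointing down, gripper open.
Joint ranges: [-2.57, 2.57], [-0.35, 1.97], [-1.29, 1.29], [0.11, 2.56], [-1.05, 4.19], [0.11, 1.86], [-2.63, 2.63]. Speed limits (rad/s): [2.22, 2.22, 3.01, 3.01, 3.14, 3.14, 3.14].

## Interface

Orientations are given as [roll, pitch, yaw] about the fixed x, y, z axes, in that order (R = Rz(yaw) Ry(pitch) Rx(roll)).
In Python, from cell import sensors, eyes, sign_off, env gives the robot as it stands.
- The arm moves only by the tool arm_command, never from a script. Its argument "motion" is a list of rows, each an object with "travel": the shift along the tool's x, y, z normalised to -1 to 1, where 1 is 0.4 m, a list of three; "turn": the turn, a rotation vector about the tool's x, y, z normalised to -1 to 1, where 1 is 30 degrees, a list of three. In form: [{"travel": [dx, dy, dz], "turn": [wx, wy, wz]}, ...]. A call has 1 to 10 rows; each row is the pose to reach, as a shift and turn from the pose commanded when the call began, along the tool's axes at that moment; what a row does not reach only later rows make up. A row lasts 1/12 s, in which the tool goes at most 41.7 mm and 7.16 degrees, less where a joint would pass 70% of its speed; a pose out of reach is approached as far as the arm can. A call with a number of a shift or a turn outside -1 to 1 is refused whole. A call with a gripper value outside its range is refused whole. "fingers" is the closure in counts, from 0 (fully open) to 255 (shut), set as the call begins (left out, the last holds). The fingers move at their own pace and stop on an object; the grip force is fixed at half the most. Time passes only in rows, so rows that repeat a pose let the fingers close. It gives the time, the measured TCP pose, the force, the opening and the grip force at its end, in the units of the state.
- sensors.read_state(): the state, without advancing time (a new reading comes with each control period).
- eyes.capture(name): name is "scene" or "top"; returns a dict with "frame" (384x512x3 uint8, red, green, blue), "fx", "fy", "cx", "cy" (pixels), "rvec" (rotation vector, rad) and "tvec" (3), from world to camera coordinates, as OpenCV has them. Camera axes: x right, y down, z forward; pixel columns grow to the right and rows downward; lengths in m; the calibration is good to about 2 mm. A picture is of the moment at which its call begins. There is no depth.
- sign_off(): hands the job in; it is judged then, once.
The state is a dict: "time_s": time; "joints": joint angles; "joint_velocities": joint speeds; "joint_torque": joint torques, N m; "eef_pos": TCP position; "tcp_rot": TCP orientation; "force": force on the tool from outside, world axes, zero at the start; "moment": the same for the moment, N m; "opening": finger opening in m; "gripper_force": force on a finger pad.
Only numpy, scipy, OpenCV 4.12 (cv2) and the standard library are available. Lean on these libraries where they do the work, as an engineer would, in place of code of your own. Each camera call takes 0.05 s, during which the arm holds its last target. There are 200 camera calls.

## Working session

There is one attempt and no reset: what is moved stays moved. The work goes in short steps, Python scripts to look and compute and a tool call to move; the robot and the scene stay as the last step left them, time stands still between calls to the robot, and variables do not carry over. Pictures are saved under pics/ and viewed, at most 10 in all, crops included, and the job is handed in when it is done.

Besides the shell and the picture viewer there is one more tool, called after "Emit:" as name(argument=value, ...), one argument or row to a line, values as JSON. arm_command: Moves the arm, as the interface text tells. Its arguments: {"type":"object","properties":{"motion":{"type":"array","items":{"type":"object","properties":{"travel":{"type":"array","items":{"type":"number"}},"turn":{"type":"array","items":{"type":"number"}}}}},"fingers":{"type":"number"}},"required":["motion"]}

```bash
ls; mkdir -p pics; python3 - <<'E'
from cell import sensors, eyes, env
import cv2,pickle
print(sensors.read_state()); print(env.grasp_offset)
for n in ("scene","top"):
    c=eyes.capture(n); pickle.dump(c,open(f"pics/{n}0.pkl","wb"))
    cv2.imwrite(f"pics/{n}0.png",cv2.resize(c["frame"][:,:,::-1],(800,600),interpolation=cv2.INTER_CUBIC))
    R=cv2.Rodrigues(c["rvec"])[0]; print(n,c["fx"],c["cx"],c["cy"],-R.T@c["tvec"],R)
E
```

```text
pics
{'time_s': 0.0, 'joints': array([-1.1857146 ,  0.60013839, -0.00250001,  1.60014218,  0.00182311,
        0.94290654, -0.07983106]), 'joint_velocities': array([-7.20473030e-04,  5.35067583e-04, -1.51567996e-05, -7.37934477e-04,
       -1.19963227e-03, -1.60434748e-03, -5.50867424e-04]), 'joint_torque': array([-8.93286924e-04, -7.76464748e+01,  1.56446602e+00, -2.58020926e+01,
        1.22828112e-02,  8.69628915e-03,  2.25384946e-05]), 'eef_pos': array([0.3228506 , 0.64861082, 0.23040361]), 'tcp_rot': array([-3.14001037e+00,  1.88562345e-04,  2.67981644e+00]), 'force': array([-0.07336499,  0.78121096,  0.07877376]), 'moment': array([-0.02703145, -0.03555815,  0.0243935 ]), 'gripper_force': 0.0, 'opening': 0.08553372508562314}
0.0187
scene 415.49221521963506 250.05708127925428 187.60113009007 [-0.36174579 -0.55488218  0.91681296] [[ 0.5195675  -0.85442885 -0.00097614]
 [-0.50887539 -0.30852263 -0.80365392]
 [ 0.68636394  0.41804919 -0.59509614]]
top 384.40619736426396 251.44061827308886 195.7651070777411 [0.28957573 0.03970371 1.36719156] [[ 0.01770246 -0.99984125  0.0020237 ]
 [-0.97724142 -0.01773018 -0.2113879 ]
 [ 0.21139022  0.00176445 -0.97740015]]
```

View pics/scene0.png

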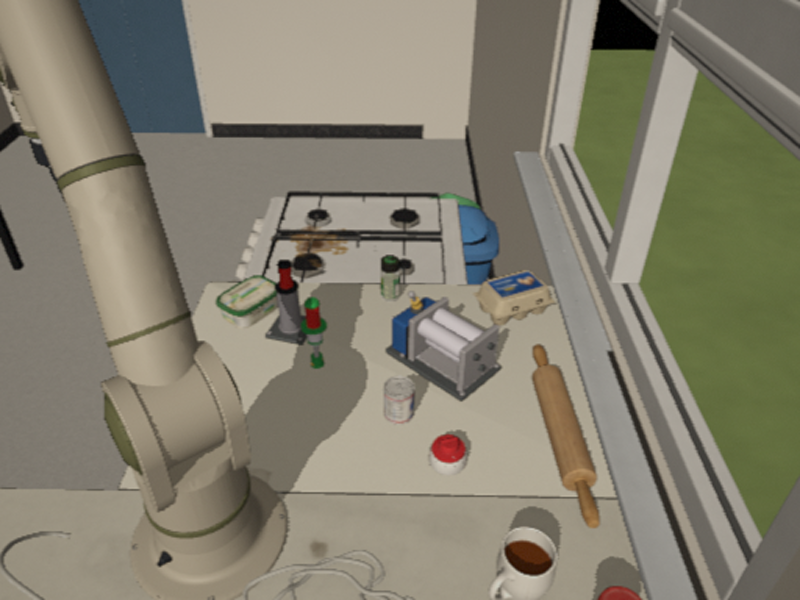

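View pics/top0.png

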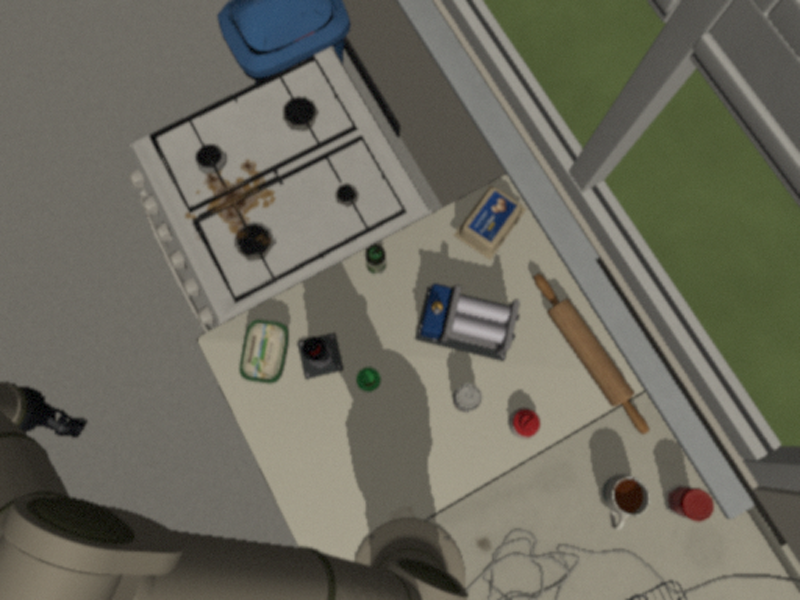

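The top view shows the gear case and brass nipple at about (437,305), and the stand with the red/black gun at (318,352). There are two candidates. In the scene view, the gun in the grey tube at (287,285) has a red grip and black flange. The other, at (314,325), has a green cap and flange and stands free. The first fits the description, and I'll confirm it in one crop.

```bash
cat > h.py <<'E'
import cv2,numpy as np,pickle
def load(n): return pickle.load(open(f"pics/{n}.pkl","rb"))
def ray(c,uv):
    R=cv2.Rodrigues(c["rvec"])[0]
    d=R.T@np.array([(uv[0]-c["cx"])/c["fx"],(uv[1]-c["cy"])/c["fy"],1]); return -R.T@np.ravel(c["tvec"]),d/np.linalg.norm(d)
def plane(c,uv,z):
    o,d=ray(c,uv); return o+d*(z-o[2])/d[2]
def tri(c1,u1,c2,u2):
    o1,d1=ray(c1,u1);o2,d2=ray(c2,u2)
    s=np.linalg.lstsq(np.stack([d1,-d2],1),o2-o1,rcond=None)[0]
    a,b=o1+s[0]*d1,o2+s[1]*d2; return (a+b)/2,np.linalg.norm(a-b)
def proj(c,p): return cv2.projectPoints(np.array(p,float).reshape(-1,3),np.array(c["rvec"],float),np.array(c["tvec"],float),np.array([[c["fx"],0,c["cx"]],[0,c["fy"],c["cy"]],[0,0,1.]]),None)[0].reshape(-1,2)
def crop(c,x,y,w,h,s):
    return cv2.resize(c["frame"][y:y+h,x:x+w,::-1],(w*s,h*s),interpolation=cv2.INTER_CUBIC)
E
python3 - <<'E'
from h import *
s,t=load("scene0"),load("top0")
a=np.hstack([crop(s,160,160,50,37,8),crop(s,245,180,50,37,8)])
b=np.hstack([crop(t,180,205,50,37,8),crop(t,258,175,50,37,8)])
cv2.imwrite("pics/crop1.png",np.vstack([a,b]))
E
```

```text
(no output)
```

View pics/crop1.png

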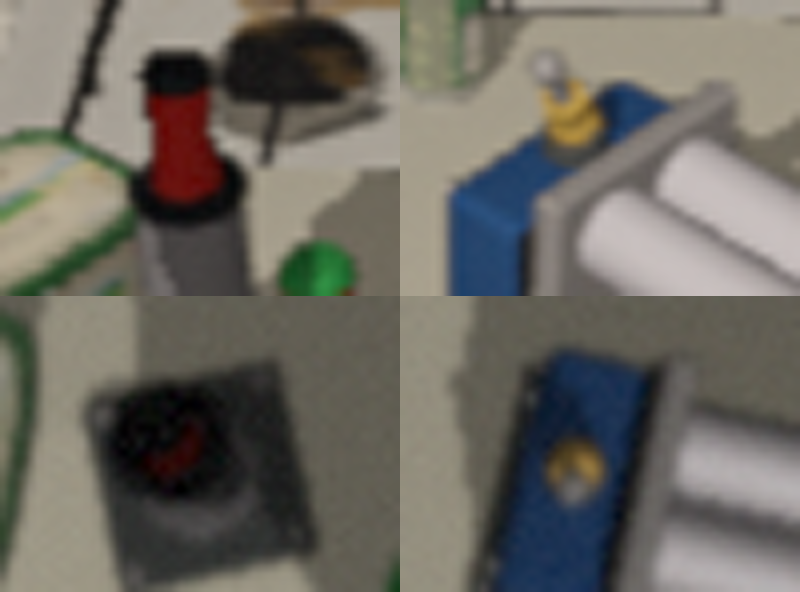

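Confirmed: the red-gripped, black-capped gun sits in the grey tube, and the green-capped one is a decoy. The silver nipple head is at full-resolution pixel (262.7,187.9) in the scene view and (279.2,198.4) in the top view. Next I'll measure.

```bash
python3 - <<'E'
from h import *
s,t=load("scene0"),load("top0")
h,e=tri(s,(262.7,187.9),t,(279.2,198.4)); print("head",h,e)
P={}
for n,c,(x,y,w,hh) in(("s",s,(245,180,50,37)),("t",t,(258,175,50,37))):
    hsv=cv2.cvtColor(c["frame"],cv2.COLOR_RGB2HSV); m=cv2.inRange(hsv,(15,120,60),(30,255,255))
    z=np.zeros_like(m);z[y:y+hh,x:x+w]=m[y:y+hh,x:x+w]
    v,u=np.nonzero(z);P[n]=(u.mean(),v.mean());print(n,P[n],len(u),u.min(),u.max(),v.min(),v.max())
    b=cv2.inRange(hsv,(105,150,30),(125,255,255));z=np.zeros_like(b);z[y-10:y+60,x-10:x+w]=b[y-10:y+60,x-10:x+w]
    k=max(cv2.findContours(z,0,2)[0],key=cv2.contourArea); print("blue",np.round(cv2.boxPoints(cv2.minAreaRect(k)),1).tolist(), cv2.approxPolyDP(k,2,True)[:,0].tolist())
b,e=tri(s,P["s"],t,P["t"]);print("brass",b,e); a=(h-b);print("axis",a/np.linalg.norm(a),np.linalg.norm(a))
# gun: scene flange (188/8..), cap top, black+red
# cap top centre crop (177,57) ; flange centre crop(187,187)
f=lambda x0,y0,X,Y:(x0+(X+.5)/8-.5,y0+(Y+.5)/8-.5)
print("flange z.118",plane(s,f(160,160,188,187),.118))
print("captop z.182",plane(s,f(160,160,177,62),.182))
print("top: flange/cap blob", plane(t,f(180,205,165,440-296),.18))
# stand base corners in top crop
for q in((88,392),(275,360),(315,548),(130,590)): print(plane(t,f(180,205,q[0],q[1]-296),.01))
# bystanders (top view, approx)
for n,q,z in(("tub",(264,350),.05),("jar",(376,255),.1),("tin",(467,397),.07),("egg",(492,218),.07),("timer",(526,422),.05),("green",(369,378),.15)): print(n,plane(t,(q[0]*.64,q[1]*.64),z)[:2])
E
```

```text
head [ 0.54639347 -0.04813119  0.14614027] 0.0004921450960197511
s (np.float64(266.19444444444446), np.float64(194.16666666666666)) 36 263 269 190 197
blue [[248.10000610351562, 222.89999389648438], [253.60000610351562, 196.5], [264.5, 198.6999969482422], [259.0, 225.1999969482422]] [[261, 198], [252, 204], [252, 222], [258, 225], [260, 204], [264, 201]]
t (np.float64(279.7647058823529), np.float64(195.2941176470588)) 17 277 282 194 197
blue [[268.79998779296875, 213.60000610351562], [275.79998779296875, 181.8000030517578], [288.3999938964844, 184.60000610351562], [281.3999938964844, 216.39999389648438]] [[281, 183], [276, 185], [270, 213], [281, 215], [288, 186]]
brass [ 0.56396816 -0.05208947  0.11176781] 0.0014464701758107902
axis [-0.45287098  0.10199839  0.88572242] 0.038807264867849
flange z.118 [0.46758123 0.20761555 0.118     ]
captop z.182 [0.46566303 0.20375744 0.182     ]
top: flange/cap blob [0.45813739 0.19981079 0.18      ]
[0.50322785 0.25806745 0.01      ]
[0.51919635 0.1752192  0.01      ]
[0.43544377 0.15434456 0.01      ]
[0.4155003  0.23508237 0.01      ]
tub [0.46966285 0.32478518]
jar [0.67741311 0.08111662]
tin [ 0.37354223 -0.12008392]
egg [ 0.77944657 -0.18055022]
timer [ 0.32372748 -0.2492334 ]
green [0.40287766 0.08750059]
```

```bash
python3 - <<'E'
from h import *
s,t=load("scene0"),load("top0")
f=lambda x0,y0,X,Y:(x0+(X+.5)/8-.5,y0+(Y+.5)/8-.5)
FL=plane(s,f(245,180,452-400,190),.094);FR=plane(s,f(245,180,525-400,225),.094)
BL=plane(t,f(258,175,552-400,352-296),.094);BR=plane(t,f(258,175,650-400,368-296),.094)
BL2=plane(s,f(245,180,622-400,85),.094)
for n,p in zip(("FL","FR","BL","BR","BLs"),(FL,FR,BL,BR,BL2)):print(n,p)
m=(FL+FR+BL+BR)/4; ax=(BL+BR-FL-FR); print("mid",m,"yaw",np.arctan2(ax[1],ax[0]),np.linalg.norm(ax)/2)
print(f"FL-FR yaw",np.arctan2(-(FL-FR)[0],(FL-FR)[1]),np.linalg.norm(FL-FR))
h,_=tri(s,(262.7,187.9),t,(279.2,198.4))
yaw=-.2
n=np.array([-np.sin(yaw),np.cos(yaw),0])
for q in((266.2,194.2),f(245,180,577-400,120),f(245,180,578-400,148)):
    o,d=ray(s,q); p=o+d*(n@(h-o))/(n@d); a=h-p; print(p,np.linalg.norm(a),"lean",np.arctan2(-(a[0]*np.cos(yaw)+a[1]*np.sin(yaw)),a[2]))
print("pixels of pivot for leans")
for L in(.3,.4,.5,.6):
    ax=np.array([-np.sin(L)*np.cos(yaw),-np.sin(L)*np.sin(yaw),np.cos(L)]); print(L,h-.04*ax,proj(s,[h-.027*ax,h-.04*ax]).round(1).tolist())
E
```

```text
FL [ 0.517489   -0.02301602  0.094     ]
FR [ 0.51357852 -0.05870404  0.094     ]
BL [ 0.61613257 -0.04293264  0.094     ]
BR [ 0.60985402 -0.08476567  0.094     ]
BLs [ 0.61307834 -0.04711214  0.094     ]
mid [ 0.56426353 -0.05235459  0.094     ] yaw -0.23164928935005633 0.10013421782576386
FL-FR yaw -0.10913875594216285 0.03590162676308077
[ 0.56345794 -0.05159033  0.1115808 ] 0.03869779467178336 lean 0.46669399967291864
[ 0.56587948 -0.0520812   0.10873218] 0.042363577986621215 lean 0.4885274276381271
[ 0.56698774 -0.05230585  0.09390186] 0.056306342584116716 lean 0.38244835182680376
pixels of pivot for leans
0.3 [ 0.55797865 -0.05047962  0.10792682] [[264.3, 193.3], [265.0, 195.9]]
0.4 [ 0.56165971 -0.05122581  0.10929783] [[264.8, 192.7], [265.8, 195.0]]
0.5 [ 0.56518823 -0.05194107  0.11103697] [[265.4, 192.1], [266.6, 194.1]]
0.6 [ 0.56852896 -0.05261827  0.11312685] [[265.8, 191.4], [267.3, 193.1]]
```

The two estimates agree on the axis: yaw about -0.21 and lean about 0.43, giving an axis of (-.41,.09,.91) and a head near (.5465,-.048,.145). The gun is at about (.467,.206). I'll start moving.

```bash
cat > go.py <<'E'
import numpy as np
from scipy.spatial.transform import Rotation as Ro
from cell import sensors
def rel(p,R,p0=None,R0=None):
    s=sensors.read_state()
    if p0 is None: p0=s["eef_pos"]
    if R0 is None: R0=Ro.from_euler("xyz",s["tcp_rot"])
    tr=R0.inv().apply(np.array(p)-p0)/.4; tu=np.degrees((R0.inv()*R).as_rotvec())/30
    print("travel",tr.round(4).tolist(),"turn",tu.round(4).tolist(),"m",np.linalg.norm(tr)*.4,"deg",np.linalg.norm(tu)*30)
down=lambda yaw:Ro.from_euler("xyz",[np.pi,0,yaw])
E
python3 -c "
from go import *
rel([.41,.42,.27],down(2.35)); 
rel([.467,.206,.26],down(1.985),np.array([.41,.42,.27]),down(2.35))"
```

```text
travel [-0.4497, -0.4149, -0.0981] turn [-0.0026, 0.0007, 0.63] m 0.24786338950743447 deg 18.89985746970919
travel [-0.4808, -0.2746, 0.025] turn [0.0, -0.0, 0.6971] m 0.22168671588527805 deg 20.91295952227505
```

Emit:
arm_command(
  motion=[
    {"travel": [-0.06, -0.055, -0.0131], "turn": [0, 0, 0.084]},
    {"travel": [-0.12, -0.11, -0.026], "turn": [0, 0, 0.168]},
    {"travel": [-0.18, -0.166, -0.04], "turn": [0, 0, 0.25]},
    {"travel": [-0.24, -0.22, -0.052], "turn": [0, 0, 0.336]},
    {"travel": [-0.3, -0.277, -0.065], "turn": [0, 0, 0.42]},
    {"travel": [-0.36, -0.33, -0.08], "turn": [0, 0, 0.5]},
    {"travel": [-0.42, -0.387, -0.09], "turn": [0, 0, 0.59]},
    {"travel": [-0.45, -0.415, -0.098], "turn": [0, 0, 0.63]},
    {"travel": [-0.45, -0.415, -0.098], "turn": [0, 0, 0.63]},
  ],
  fingers=0,
)

```text
time_s: 0.85
eef_pos: [0.4124, 0.4161, 0.2713]
tcp_rot: [-3.142, 0.002, 2.344]
force: [0.3, -0.2, -0.3]
opening: 0.0853
gripper_force: 0.0
```

Emit:
arm_command(
  motion=[
    {"travel": [-0.06, -0.035, 0.003], "turn": [0, 0, 0.087]},
    {"travel": [-0.12, -0.069, 0.006], "turn": [0, 0, 0.174]},
    {"travel": [-0.18, -0.103, 0.01], "turn": [0, 0, 0.26]},
    {"travel": [-0.24, -0.137, 0.013], "turn": [0, 0, 0.35]},
    {"travel": [-0.3, -0.172, 0.016], "turn": [0, 0, 0.436]},
    {"travel": [-0.36, -0.206, 0.019], "turn": [0, 0, 0.523]},
    {"travel": [-0.42, -0.24, 0.022], "turn": [0, 0, 0.61]},
    {"travel": [-0.481, -0.275, 0.025], "turn": [0, 0, 0.697]},
    {"travel": [-0.481, -0.275, 0.025], "turn": [0, 0, 0.697]},
    {"travel": [-0.481, -0.275, 0.025], "turn": [0, 0, 0.697]},
  ],
)

```text
time_s: 1.68
eef_pos: [0.4674, 0.2057, 0.2604]
tcp_rot: [-3.141, 0.0, 1.984]
force: [0.3, 0.8, -1.0]
opening: 0.0855
gripper_force: 0.0
```

```bash
python3 -c "
from go import *
from h import *
from cell import eyes
s=sensors.read_state();print(s['time_s'],s['eef_pos'],s['tcp_rot'],s['joints'],s['force'])
rel([.467,.206,.125],down(1.985))
c=eyes.capture('scene');t=eyes.capture('top');pickle.dump(c,open('pics/s1.pkl','wb'));pickle.dump(t,open('pics/t1.pkl','wb'))
cv2.imwrite('pics/look1.png',np.hstack([crop(c,130,90,100,120,4),crop(t,150,180,100,120,4)]))
"
```

```text
1.6833 [0.46743073 0.20574557 0.26035359] [-3.14144938e+00  1.90403616e-05  1.98394234e+00] [-6.99079746e-01  3.10203775e-01  2.25832383e-01  2.06123987e+00
 -9.73243546e-02  7.80063546e-01 -1.23898086e-03] [ 0.31777345  0.77378667 -0.99699848]
travel [0.001, -0.0007, 0.3384] turn [-0.0003, 0.0, -0.002] m 0.1353545132279011 deg 0.06116281472346033
```

View pics/look1.png

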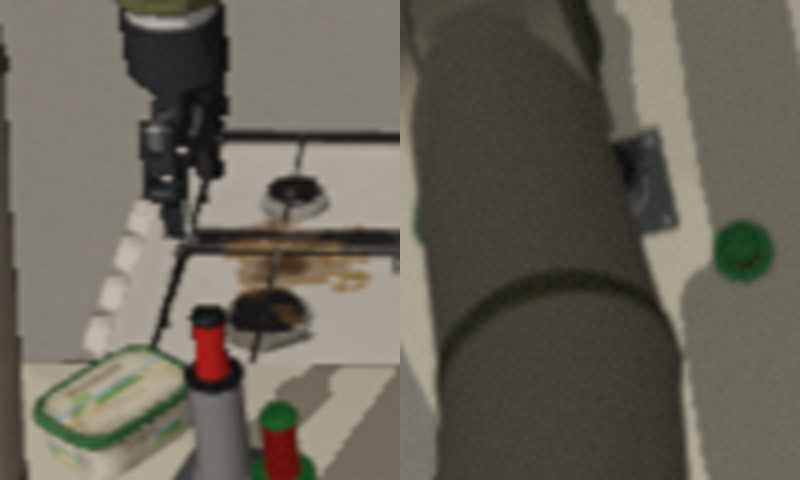

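The gripper hangs over the gun, with its fingers at crop (190,200) and the gun's cap at (208,315). The top view is blocked by the arm. Descend and close.

Emit:
arm_command(
  motion=[
    {"travel": [0, 0, 0.08], "turn": [0, 0, 0]},
    {"travel": [0, 0, 0.16], "turn": [0, 0, 0]},
    {"travel": [0, 0, 0.24], "turn": [0, 0, 0]},
    {"travel": [0, 0, 0.29], "turn": [0, 0, 0]},
    {"travel": [0, 0, 0.32], "turn": [0, 0, 0]},
    {"travel": [0, 0, 0.338], "turn": [0, 0, 0]},
    {"travel": [0, 0, 0.338], "turn": [0, 0, 0]},
  ],
)

```text
time_s: 2.37
eef_pos: [0.4663, 0.2072, 0.1238]
tcp_rot: [-3.139, -0.0, 1.987]
force: [-0.8, -0.8, -0.1]
opening: 0.0854
gripper_force: 0.0
```

Emit:
arm_command(
  motion=[
    {"travel": [0, 0, 0], "turn": [0, 0, 0]},
    {"travel": [0, 0, 0], "turn": [0, 0, 0]},
    {"travel": [0, 0, 0], "turn": [0, 0, 0]},
    {"travel": [0, 0, 0], "turn": [0, 0, 0]},
    {"travel": [0, 0, 0], "turn": [0, 0, 0]},
    {"travel": [0, 0, 0], "turn": [0, 0, 0]},
    {"travel": [0, 0, 0], "turn": [0, 0, 0]},
    {"travel": [0, 0, 0], "turn": [0, 0, 0]},
    {"travel": [0, 0, 0], "turn": [0, 0, 0]},
    {"travel": [0, 0, 0], "turn": [0, 0, 0]},
  ],
  fingers=255,
)

```text
time_s: 3.2
eef_pos: [0.4676, 0.2063, 0.1261]
tcp_rot: [3.14, -0.0, 1.985]
force: [-1.2, -0.6, 6.9]
opening: 0.0269
gripper_force: 58.5
```

Emit:
arm_command(
  motion=[
    {"travel": [0, 0, -0.05], "turn": [0, 0, 0]},
    {"travel": [0, 0, -0.12], "turn": [0, 0, 0]},
    {"travel": [0, 0, -0.2], "turn": [0, 0, 0]},
    {"travel": [0, 0, -0.28], "turn": [0, 0, 0]},
    {"travel": [0, 0, -0.35], "turn": [0, 0, 0]},
    {"travel": [0, 0, -0.4], "turn": [0, 0, 0]},
    {"travel": [0, 0, -0.42], "turn": [0, 0, 0]},
    {"travel": [0, 0, -0.42], "turn": [0, 0, 0]},
  ],
)

```text
time_s: 3.87
eef_pos: [0.4676, 0.2063, 0.2948]
tcp_rot: [3.138, -0.001, 1.985]
force: [-0.5, -0.6, -3.5]
opening: 0.0268
gripper_force: 60.1
```

```bash
python3 -c "
from go import *
s=sensors.read_state();print(s['time_s'],s['eef_pos'],s['tcp_rot'],s['force'],s['gripper_force'])
a=np.array([-.408,.087,.909]);a/=np.linalg.norm(a);h=np.array([.5465,-.048,.145])
R0=down(1.985)
# minimal rotation taking tool z from -Z to -a, after yaw to 1.6
for y in (1.985,1.6):
    R1=down(y);v=np.cross([0,0,-1],-a);ang=np.arctan2(np.linalg.norm(v),a[2]);R=Ro.from_rotvec(v/np.linalg.norm(v)*ang)*R1
    p=h+a*(.0855+.011+.045);print(p,R.as_euler('xyz'));rel(p,R)
"
```

```text
3.8667 [0.46760539 0.20626053 0.29484318] [ 3.13840344e+00 -6.52351912e-04  1.98501275e+00] [-0.48864816 -0.63156525 -3.5477836 ] 60.07003858940152
[ 0.48877706 -0.03569143  0.27360331] [2.78512983 0.24629131 1.9404141 ]
travel [-0.5751, -0.1952, 0.0521] turn [-0.6607, -0.4815, -0.001] m 0.2438034495457121 deg 24.52604816638851
[ 0.48877706 -0.03569143  0.27360331] [2.72218786 0.09902254 1.57890845]
travel [-0.5751, -0.1952, 0.0521] turn [-0.7451, -0.3483, 0.723] m 0.2438034495457121 deg 32.85388306934697
```

Emit:
arm_command(
  motion=[
    {"travel": [-0.058, -0.02, 0.005], "turn": [-0.075, -0.035, 0.072]},
    {"travel": [-0.115, -0.039, 0.01], "turn": [-0.149, -0.07, 0.145]},
    {"travel": [-0.173, -0.059, 0.015], "turn": [-0.223, -0.105, 0.217]},
    {"travel": [-0.23, -0.078, 0.02], "turn": [-0.298, -0.14, 0.29]},
    {"travel": [-0.288, -0.098, 0.026], "turn": [-0.373, -0.174, 0.362]},
    {"travel": [-0.345, -0.117, 0.031], "turn": [-0.447, -0.209, 0.434]},
    {"travel": [-0.403, -0.137, 0.036], "turn": [-0.52, -0.244, 0.506]},
    {"travel": [-0.46, -0.156, 0.042], "turn": [-0.596, -0.28, 0.578]},
    {"travel": [-0.518, -0.176, 0.047], "turn": [-0.67, -0.313, 0.65]},
    {"travel": [-0.575, -0.195, 0.052], "turn": [-0.745, -0.348, 0.723]},
  ],
)

```text
time_s: 4.7
eef_pos: [0.4868, -0.037, 0.271]
tcp_rot: [2.726, 0.101, 1.578]
force: [0.6, 0.1, -3.5]
opening: 0.0268
gripper_force: 60.1
```

Emit:
arm_command(
  motion=[
    {"travel": [0, 0, 0], "turn": [0, 0, 0]},
    {"travel": [0, 0, 0], "turn": [0, 0, 0]},
    {"travel": [0, 0, 0], "turn": [0, 0, 0]},
  ],
)

```text
time_s: 4.95
eef_pos: [0.4878, -0.0354, 0.2716]
tcp_rot: [2.727, 0.101, 1.58]
force: [0.4, 0.2, -2.8]
opening: 0.0268
gripper_force: 60.1
```

```bash
python3 -c "
from go import *
from h import *
from cell import eyes
s=sensors.read_state();print(s['time_s'],s['eef_pos'],s['tcp_rot'],s['joints'],s['force'])
c=eyes.capture('scene');t=eyes.capture('top');pickle.dump(c,open('pics/s2.pkl','wb'));pickle.dump(t,open('pics/t2.pkl','wb'))
R=Ro.from_euler('xyz',s['tcp_rot']);p=s['eef_pos']
z=R.apply([0,0,1]);print('tool z',z)
for k in (0,.011,.051,.0965,.111): print(k,(p+k*z).round(4),proj(c,p+k*z).round(1),proj(t,p+k*z).round(1))
cv2.imwrite('pics/look2.png',np.hstack([crop(c,225,120,66,100,6),crop(t,245,155,66,100,6)]))
"
```

```text
4.95 [ 0.48782621 -0.03540202  0.27161116] [2.72715401 0.10129277 1.58027217] [-0.60854957  0.14332286  0.54291849  2.39035374  0.22217815  0.2256376
 -0.26120008] [ 0.40161914  0.23829646 -2.84527835]
tool z [ 0.40353515 -0.08873932 -0.91065071]
0 [ 0.4878 -0.0354  0.2716] [[249.4 161.6]] [[277.8 209.3]]
0.011 [ 0.4923 -0.0364  0.2616] [[250.5 163.9]] [[277.9 208.4]]
0.051 [ 0.5084 -0.0399  0.2252] [[254.4 172. ]] [[278.3 205.3]]
0.0965 [ 0.5268 -0.044   0.1837] [[258.6 180.8]] [[278.7 202.1]]
0.111 [ 0.5326 -0.0453  0.1705] [[259.9 183.5]] [[278.8 201.1]]
```

View pics/look2.png

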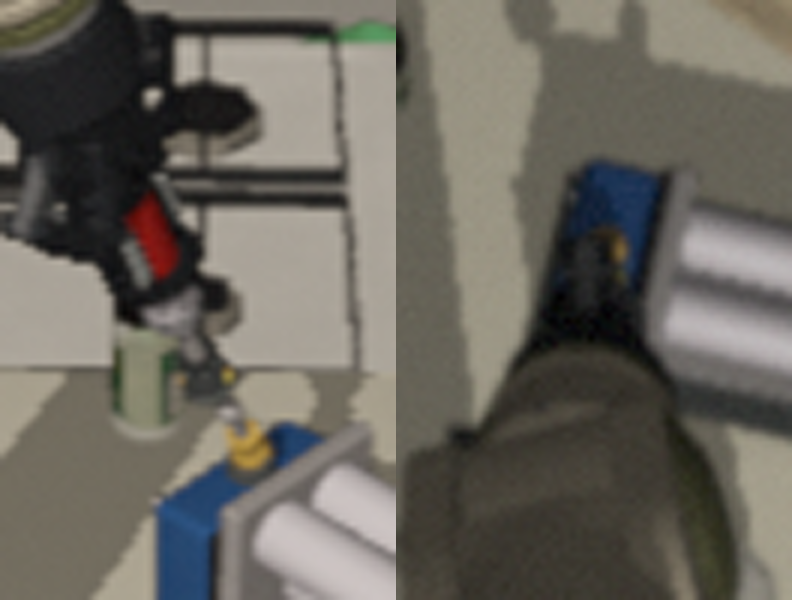

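Both views show the coupler lined up roughly 30 mm short of the nipple. In the scene crop it is at (207,382), which is full-resolution (259.2,183.2) against a predicted mouth at (259.9,183.5). I'll enlarge once to check the lateral fit.

```bash
python3 -c "
from h import *
c,t=load('s2'),load('t2')
def g(im,x,y):
    im=crop(im,x,y,33,40,12).astype(float)*1.6
    return np.clip(im,0,255).astype(np.uint8)
a,b=g(c,243,160),g(t,262,180)
def mk(im,x,y,uv): cv2.circle(im,(int((uv[0]-x+.5)*12),int((uv[1]-y+.5)*12)),3,(255,0,255),1)
mk(a,243,160,(259.9,183.5));mk(b,262,180,(278.8,201.1));mk(a,243,160,(262.7,187.9));mk(b,262,180,(279.2,198.4));mk(a,243,160,(250.5,163.9));mk(b,262,180,(277.9,208.4))
cv2.imwrite('pics/zoom2.png',np.hstack([a,b]))
"
```

```text
(no output)
```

View pics/zoom2.png

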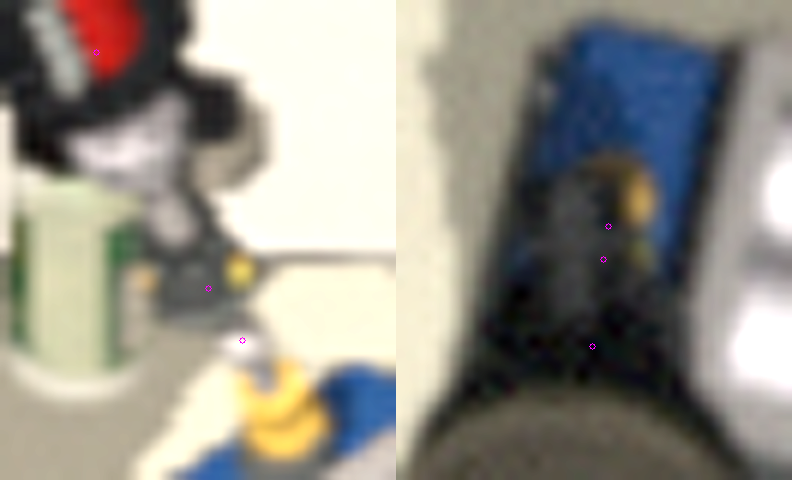

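```bash
python3 -c "
from go import *
from h import *
c,t=load('s2'),load('t2')
s=sensors.read_state();R=Ro.from_euler('xyz',s['tcp_rot']);p=s['eef_pos']
for d in ([0,0],[.004,0],[-.004,0],[0,.004],[0,-.004]):
  print(d)
  for r,k in ((.0155,.111),(.0155,.095)):
    th=np.linspace(0,2*np.pi,60);q=R.apply(np.stack([d[0]+r*np.cos(th),d[1]+r*np.sin(th),k+0*th],1))+p
    for n,cc,o in(('s',c,(243,160,0)),('t',t,(262,180,396))):
        u=(proj(cc,q)-o[:2]+.5)*12+[o[2],0]; print(n,k,'x',u[:,0].min().round(),u[:,0].max().round(),'y',u[:,1].min().round(),u[:,1].max().round(),'c',u.mean(0).round())
print(R.as_matrix().round(3))
"
```

```text
[0, 0]
s 0.111 x 150.0 267.0 y 234.0 335.0 c [207. 284.]
t 0.111 x 543.0 660.0 y 199.0 313.0 c [601. 256.]
s 0.095 x 132.0 250.0 y 198.0 299.0 c [190. 248.]
t 0.095 x 541.0 660.0 y 211.0 327.0 c [599. 269.]
[0.004, 0]
s 0.111 x 136.0 253.0 y 231.0 331.0 c [194. 280.]
t 0.111 x 528.0 645.0 y 199.0 313.0 c [586. 256.]
s 0.095 x 119.0 236.0 y 195.0 296.0 c [177. 245.]
t 0.095 x 525.0 644.0 y 211.0 327.0 c [584. 269.]
[-0.004, 0]
s 0.111 x 163.0 280.0 y 237.0 338.0 c [221. 287.]
t 0.111 x 558.0 676.0 y 198.0 313.0 c [616. 256.]
s 0.095 x 146.0 264.0 y 201.0 303.0 c [204. 252.]
t 0.095 x 556.0 675.0 y 211.0 327.0 c [614. 269.]
[0, 0.004]
s 0.111 x 156.0 273.0 y 222.0 322.0 c [214. 271.]
t 0.111 x 543.0 660.0 y 184.0 298.0 c [600. 241.]
s 0.095 x 139.0 257.0 y 186.0 287.0 c [197. 236.]
t 0.095 x 540.0 659.0 y 196.0 312.0 c [599. 254.]
[0, -0.004]
s 0.111 x 143.0 260.0 y 246.0 347.0 c [201. 296.]
t 0.111 x 543.0 661.0 y 213.0 328.0 c [601. 271.]
s 0.095 x 125.0 244.0 y 211.0 312.0 c [184. 261.]
t 0.095 x 541.0 660.0 y 226.0 342.0 c [599. 284.]
[[-0.01   0.914  0.405]
 [ 0.995  0.05  -0.088]
 [-0.101  0.402 -0.91 ]]
```

In the enlargement the coupler has yellow dots on its rim. In the scene view they are at (145,280) and (240,270), and in the top view at (640,250). The mouth sits about 4 mm off in tool +x and is nearly central in y. I'll correct that and advance 20 mm.

Emit:
arm_command(
  motion=[
    {"travel": [-0.01, -0.0025, 0], "turn": [0, 0, 0]},
    {"travel": [-0.01, -0.0025, 0.02], "turn": [0, 0, 0]},
    {"travel": [-0.01, -0.0025, 0.04], "turn": [0, 0, 0]},
    {"travel": [-0.01, -0.0025, 0.05], "turn": [0, 0, 0]},
    {"travel": [-0.01, -0.0025, 0.05], "turn": [0, 0, 0]},
    {"travel": [-0.01, -0.0025, 0.05], "turn": [0, 0, 0]},
  ],
)

```text
time_s: 5.55
eef_pos: [0.4954, -0.0418, 0.2542]
tcp_rot: [2.726, 0.101, 1.579]
force: [0.1, -0.4, -3.2]
opening: 0.0269
gripper_force: 60.2
```

```bash
python3 -c "
from go import *
from h import *
from cell import eyes
s=sensors.read_state();print(s['time_s'],s['eef_pos'],s['tcp_rot'],s['joints'].round(3),s['force'])
c=eyes.capture('scene');t=eyes.capture('top');pickle.dump(c,open('pics/s3.pkl','wb'));pickle.dump(t,open('pics/t3.pkl','wb'))
R=Ro.from_euler('xyz',s['tcp_rot']);p=s['eef_pos'];print('head in tool',R.inv().apply(np.array([.5465,-.048,.145])-p))
def g(im,x,y): return np.clip(crop(im,x,y,33,40,12).astype(float)*1.6,0,255).astype(np.uint8)
cv2.imwrite('pics/zoom3.png',np.hstack([g(c,243,160),g(t,262,180)]))
"
```

```text
5.55 [ 0.49544214 -0.04183961  0.25415638] [2.72568841 0.10103535 1.57908988] [-0.523  0.189  0.483  2.399  0.171  0.165 -0.199] [ 0.14119097 -0.40356819 -3.18350519]
head in tool [0.00445985 0.00251246 0.12055608]
```

View pics/zoom3.png

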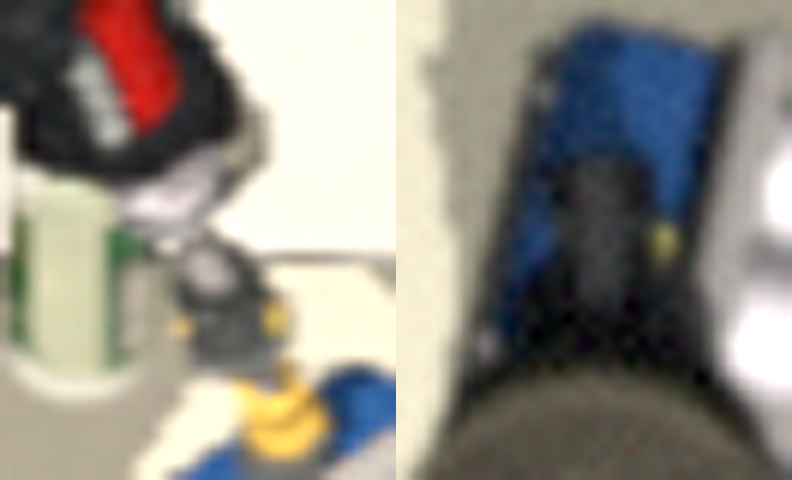

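The mouth is now centred on the head in both views. The rim dots' midpoint in the scene view is (228,323), and the right dot in the top view is (663,240). Joint 6 (0.165) is nearing its 0.11 limit, so I'll reduce the lean by 0.06 rad about the head and advance a little.

Emit:
arm_command(
  motion=[
    {"travel": [0, 0.005, 0.005], "turn": [0.04, 0, 0]},
    {"travel": [0, 0.01, 0.012], "turn": [0.08, 0, 0]},
    {"travel": [0, 0.0145, 0.02], "turn": [0.115, 0, 0]},
    {"travel": [0, 0.0145, 0.02], "turn": [0.115, 0, 0]},
    {"travel": [0, 0.0145, 0.02], "turn": [0.115, 0, 0]},
  ],
)

```text
time_s: 6.07
eef_pos: [0.5043, -0.0423, 0.2494]
tcp_rot: [2.785, 0.101, 1.579]
force: [-0.3, 0.2, -2.8]
opening: 0.0267
gripper_force: 60.1
```

```bash
python3 -c "
from go import *
s=sensors.read_state();print(s['time_s'],s['eef_pos'],s['tcp_rot'],s['joints'].round(3),s['force'],s['moment'])
R=Ro.from_euler('xyz',s['tcp_rot']);p=s['eef_pos'];print('head in tool',R.inv().apply(np.array([.5465,-.048,.145])-p),R.apply([0,0,1]))
"
```

```text
6.0667 [ 0.50432087 -0.04227152  0.24944607] [2.78462281 0.10084271 1.57886848] [-0.448  0.216  0.407  2.343  0.118  0.248 -0.147] [-0.33141778  0.20342649 -2.75708318] [1.49881919e-01 5.78567011e-01 3.14021061e-04]
head in tool [0.00447685 0.00295017 0.11265936] [ 0.35018673 -0.09150178 -0.93219991]
```

Joint 6 is now at 0.248, which leaves room. Press on along the axis.

Emit:
arm_command(
  motion=[
    {"travel": [0, 0, 0.01], "turn": [0, 0, 0]},
    {"travel": [0, 0, 0.018], "turn": [0, 0, 0]},
    {"travel": [0, 0, 0.025], "turn": [0, 0, 0]},
    {"travel": [0, 0, 0.025], "turn": [0, 0, 0]},
  ],
)

```text
time_s: 6.4
eef_pos: [0.5089, -0.0423, 0.2402]
tcp_rot: [2.782, 0.1, 1.58]
force: [6.1, 3.2, -6.9]
opening: 0.0266
gripper_force: 60.1
```

Emit:
arm_command(
  motion=[
    {"travel": [0, 0, 0.01], "turn": [0, 0, 0]},
    {"travel": [0, 0, 0.018], "turn": [0, 0, 0]},
    {"travel": [0, 0, 0.025], "turn": [0, 0, 0]},
    {"travel": [0, 0, 0.025], "turn": [0, 0, 0]},
  ],
)

```text
time_s: 6.73
eef_pos: [0.5125, -0.0434, 0.2311]
tcp_rot: [2.782, 0.1, 1.58]
force: [0.9, 5.8, 8.2]
opening: 0.0271
gripper_force: 61.3
```

```bash
cat > st.py <<'E'
from go import *
s=sensors.read_state();print(s['time_s'],s['eef_pos'],s['tcp_rot'],s['joints'].round(3),s['force'],s['moment'],s['gripper_force'])
R=Ro.from_euler('xyz',s['tcp_rot']);p=s['eef_pos'];print('head in tool',R.inv().apply(np.array([.5465,-.048,.145])-p),R.apply([0,0,1]),'F tool',R.inv().apply(s['force']-[0,0,-2.8]))
E
python3 st.py
```

```text
6.7333 [ 0.5125116  -0.04338882  0.23106701] [2.78232932 0.10032762 1.58001777] [-0.405  0.26   0.373  2.351  0.095  0.193 -0.123] [0.8705924  5.79847394 8.19765656] [ 1.28833169 -0.77940504  0.50604732] 61.32662132877158
head in tool [0.00372078 0.0014962  0.09256307] [ 0.35243438 -0.09051877 -0.93144853] F tool [  4.65956422   4.91609464 -10.46179506]
```

Emit:
arm_command(
  motion=[
    {"travel": [0, 0, 0.006], "turn": [0, 0, 0]},
    {"travel": [0, 0, 0.012], "turn": [0, 0, 0]},
    {"travel": [0, 0, 0.016], "turn": [0, 0, 0]},
    {"travel": [0, 0, 0.016], "turn": [0, 0, 0]},
    {"travel": [0, 0, 0.016], "turn": [0, 0, 0]},
  ],
)

```text
time_s: 7.15
eef_pos: [0.5146, -0.0439, 0.2255]
tcp_rot: [2.782, 0.1, 1.58]
force: [-1.7, 6.1, 10.2]
opening: 0.0264
gripper_force: 61.6
```

```bash
python3 st.py; python3 -c "
from h import *
from cell import eyes
c=eyes.capture('scene');t=eyes.capture('top');pickle.dump(c,open('pics/s4.pkl','wb'));pickle.dump(t,open('pics/t4.pkl','wb'))
def g(im,x,y): return np.clip(crop(im,x,y,33,40,12).astype(float)*1.6,0,255).astype(np.uint8)
cv2.imwrite('pics/zoom4.png',np.hstack([g(c,243,160),g(t,262,180)]))
"
```

```text
7.15 [ 0.51462835 -0.04392121  0.22553484] [2.78195507 0.1000811  1.58000771] [-0.392  0.273  0.362  2.354  0.091  0.177 -0.119] [-1.74726841  6.08977519 10.24595286] [ 1.30634967 -0.58288806  0.52389619] 61.57008352718549
head in tool [0.00369625 0.00144126 0.08661732] [ 0.35278155 -0.09027632 -0.93134063] F tool [  4.77158447   3.20013559 -13.31639247]
```

View pics/zoom4.png

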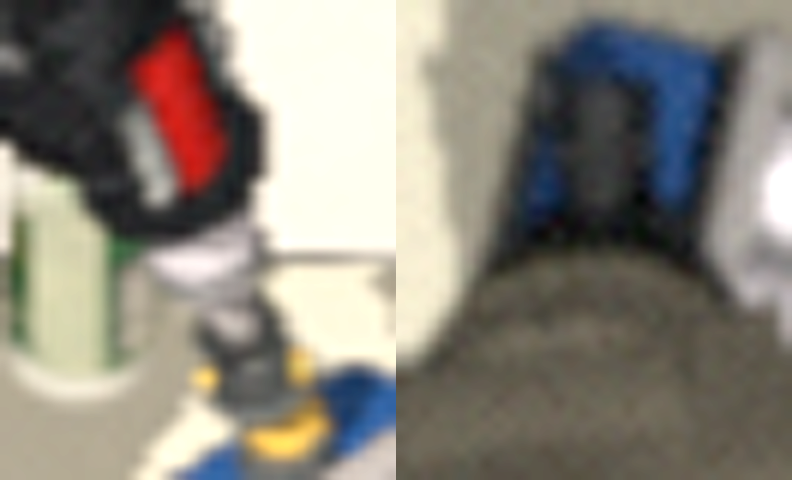

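The coupler is over the head: its mouth at scene (265,410) sits just above the brass hexagon. Axial force is 13.3 N and nozzle travel is about 9 mm. I'll tilt back 0.03 rad toward the nipple axis about the head and press 1.5 mm more.

Emit:
arm_command(
  motion=[
    {"travel": [0.001, -0.003, 0.002], "turn": [-0.03, 0, 0]},
    {"travel": [0.0025, -0.0065, 0.004], "turn": [-0.057, 0, 0]},
    {"travel": [0.0025, -0.0065, 0.004], "turn": [-0.057, 0, 0]},
    {"travel": [0.0025, -0.0065, 0.004], "turn": [-0.057, 0, 0]},
    {"travel": [0.0025, -0.0065, 0.004], "turn": [-0.057, 0, 0]},
    {"travel": [0.0025, -0.0065, 0.004], "turn": [-0.057, 0, 0]},
  ],
)

```text
time_s: 7.75
eef_pos: [0.5127, -0.0436, 0.2233]
tcp_rot: [2.752, 0.1, 1.579]
force: [-1.3, 3.4, 12.1]
opening: 0.027
gripper_force: 62.0
```

```bash
python3 st.py
```

```text
7.75 [ 0.51274948 -0.0435806   0.22326128] [2.7517053  0.10019701 1.57937193] [-0.409  0.273  0.38   2.383  0.106  0.118 -0.136] [-1.25226935  3.38168056 12.09994591] [ 0.75405599 -0.60200663  0.39183003] 62.01043696026318
head in tool [0.00314338 0.00140569 0.08527368] [ 0.38086368 -0.0892596  -0.92031276] F tool [  1.8848477    4.63238103 -14.49140177]
```

Axial force is 14.5 N, so the nozzle is about 11 mm in. Joint 6 is close to its stop, so I'll ease the tilt back slightly for margin.

Emit:
arm_command(
  motion=[
    {"travel": [0, 0.0032, 0], "turn": [0.028, 0, 0]},
    {"travel": [0, 0.0032, 0], "turn": [0.028, 0, 0]},
    {"travel": [0, 0.0032, 0], "turn": [0.028, 0, 0]},
    {"travel": [0, 0.0032, 0], "turn": [0.028, 0, 0]},
    {"travel": [0, 0.0032, 0], "turn": [0.028, 0, 0]},
    {"travel": [0, 0.0032, 0], "turn": [0.028, 0, 0]},
  ],
)

```text
time_s: 8.25
eef_pos: [0.5139, -0.0435, 0.2237]
tcp_rot: [2.766, 0.1, 1.579]
force: [-1.4, 2.6, 11.7]
opening: 0.027
gripper_force: 61.8
```

```bash
python3 st.py; python3 -c "
from h import *
from cell import eyes
c=eyes.capture('scene');pickle.dump(c,open('pics/s5.pkl','wb'))
im=np.clip(crop(c,235,150,50,50,12).astype(float)*1.5,0,255).astype(np.uint8)
s0=np.clip(crop(load('scene0'),250,178,25,50,8).astype(float)*1.5,0,255).astype(np.uint8)
s0=cv2.copyMakeBorder(s0,0,200,0,0,0)
cv2.imwrite('pics/final.png',np.hstack([im,s0]))
"
```

```text
8.25 [ 0.51394677 -0.04353712  0.22373115] [2.76639572 0.10018886 1.57932018] [-0.399  0.274  0.369  2.369  0.102  0.145 -0.132] [-1.38026361  2.63669116 11.72304185] [ 0.7810367 -0.6123501  0.3796409] 61.764401771870325
head in tool [0.00315837 0.00137163 0.08524299] [ 0.3672357  -0.08993644 -0.92576961] F tool [  1.18246562   4.12914678 -14.18900752]
```

View pics/final.png

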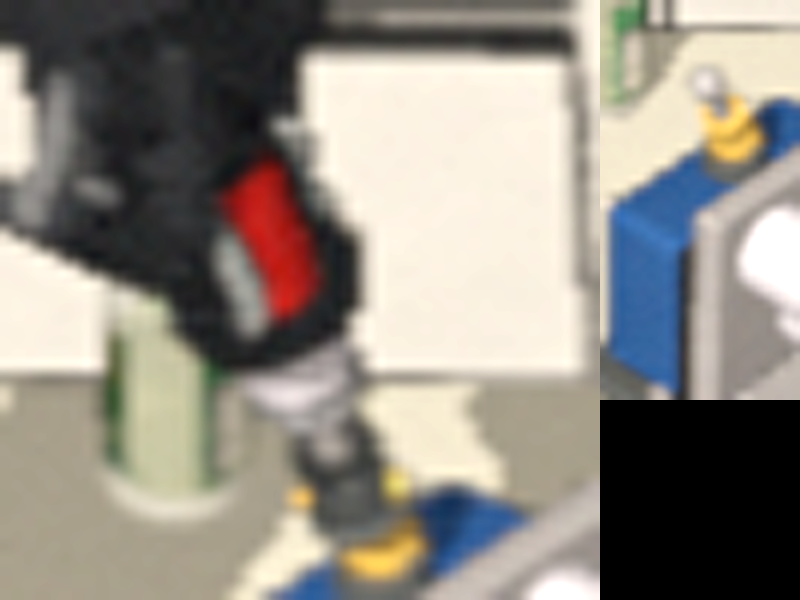

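The coupler is seated on the fitting, with its rim dots at (300,497) and (397,483) and the brass hexagon just below at (380,555). Force (14.2 N) and geometry (about 11 mm of nozzle travel) agree, and the arm is steady, so I'm handing in.

```bash
python3 -c "
from cell import sign_off
print(sign_off())"
```

```text
the job is handed in; nothing more can be done
None
```

The job is handed in: by my measurements the gun's coupler is snapped over the nipple head and held pressed in the gripper at about 14 N, with the nozzle about 10–11 mm in and the gun roughly 0.06 rad off the nipple's axis; sign-off returned no verdict.

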